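Fit the stage plate on a microscope's locating pin and hold it down

TASK

Put the stage plate back on the microscope that has lost its head: lift it by its bar handle, touch it down on the lower stage with the hidden bore clearly short of the locating pin, and slide it across until the bore drops over the pin, the handle in line with the microscope's foot (either way round). Then press the plate down against its springs until it sits flat and fully home on the lower stage, and finish while still holding it down there with the gripper, as the lock screw is not in yet. Leave the other things on the desk where they are.

Things in the scene. Friction and masses are not known exactly. Their poses are not given: they have to be found in the camera images.
- stand: Microscope without its head (the complete one is not in the job), fixed: white foot 185 x 125 x 30 mm; white limb with focus knobs at the -x end, 132 mm tall, its face 77 mm from the origin; dark lower stage 100 (x) x 90 (y) mm, flat top 100 mm above the desk. Origin on the desk below the pin and the stage's centre; x runs fore and aft along the foot, from limb to open front.
- pin_tip (a point): Top of the steel locating pin, fixed upright in the middle of the lower stage: 10 mm in diameter, 11 mm tall (tip 111 mm above the desk), its last 3 mm tapering to 6 mm in diameter.
- seat (a joint): Sprung seat: two strips (80 x 12 mm along x, centred 30 mm either side of the pin) standing 5 mm proud of the lower stage. Value in m, grows downwards: 0 up, 0.005 level with the stage. Springs carry 6 N up, 11 N when level, more than the plate weighs: dropped on the pin, the plate's underside rests 105 mm above the desk and needs 6 to 8 N more push to go home at 100 mm.
- plate: Loose stage plate, grey metal, 120 (x) x 90 (y) x 16 mm, 0.34 to 0.46 kg, flat on the desk. Black bar handle in the middle of its top: 60 mm long (x), 16 mm wide (y), 34 mm tall, its top 50 mm above the underside. Origin: centre of the underside = mouth of the blind bore (13 mm in diameter, 12 mm deep, 1.5 mm chamfer), unseen from above. Same either way round.
- screwdriver: Bystander: screwdriver 170 mm long lying on the desk; origin under its length.
- disc: Bystander: round dark stage insert, 60 mm in diameter, 6 mm thick; origin under its centre.
- dish: Bystander: closed clear petri dish, 67 mm in diameter, 16 mm tall; origin under its centre.
There are look-alikes about, which are no part of the job. What is shaped like the plate but green is not meant.

How it is judged:
By the outcome, as a careful person would: the job done as asked, in the order asked, and still so for the second after the job is handed in, while the arm keeps its last pose, push and grip.
It also fails if it takes over 48 s, if anything falls off the work surface, if the arm or the gripper's body presses on something with over 40 N, if the wrist force passes 120 N, or if a joint passes its speed limit or range.

ROBOT

A 6-joint arm with a two-finger parallel gripper is mounted at the origin on the work surface. World frame = base frame: x ahead of the robot, y to its left, z up, the work surface at z = 0. Lengths are in mm, angles in rad, forces in N, time in s.
With the tool pointing down it reaches from about 300 to 875 mm from the base axis. Payload 4.2 kg.
Tool frame: the origin (TCP) lies on the mounting face of the last link; the fingertips stand 173 mm ahead of it and the grasp point (between the pads) lies 155 mm ahead of it; z points along the fingers, y is the direction in which the jaws open and shut (so a half turn about z gives the same grasp; the last joint's range is limited). The gripper opens to 85 mm and grips with 20 to 120 N. Pads are 22 mm wide; open, the fingers measure 114 mm over their backs; the gripper's body (76 mm by 85 mm) begins 54 mm behind the grasp point. The pads swing forward as they close: fully open they stand 13 mm farther back than shut.
Start: joints at [-1.222, 0.32, 1.565, -0, 1.257, -0.02], TCP at [207.284, -536.336, 404.738] pointing down, gripper open.
Joint ranges: [-3.11, 3.11], [-0.84, 2.01], [0.21, 2.61], [-1.34, 4.49], [0.05, 2.63], [-2.56, 2.56]. Speed limits (rad/s): [2.57, 2.57, 3.14, 3.14, 3.14, 3.14].

INTERFACE

Orientations are given as a rotation vector (axis times angle).
In Python, from workcell import * gives the robot as it stands. The module is installed in compiled form; this text tells all that it offers.
- The arm moves only by the tool jog_arm, never from a script. Its argument "plan" is a list of rows, each a list of 5 numbers: the closure, from -1 (fully open) to 1 (shut), so that 0 is half open, then the shift along the tool's x, y, z in m, then the turn about the tool's z in rad. In form: [[hand, tx, ty, tz, roll], ...]. A call has 1 to 10 rows; each row shifts and turns the pose as measured when the row begins, along the tool's axes as they then stand; what a row does not reach is not made up. A row lasts 1/8 s, in which the tool goes at most 62.5 mm and 10.7 degrees, less where a joint would pass 70% of its speed; a pose out of reach is approached as far as the arm can. A call is refused whole if a number of a shift passes 0.0625 or a number of a turn 0.188, either way. A call with a gripper value outside its range is refused whole. The fingers move at their own pace and stop on an object; "newtons" is the grip in N (left out, the last holds). Time passes only in rows, so rows that do not move let the fingers close. It gives the time, the measured TCP pose, the force and the opening at its end, in the units of the state.
- state(): the state, without advancing time (a new reading comes with each control period).
- camera(name): name is "scene" or "side" or "wrist"; returns the picture (384x512x3 uint8, blue, green, red); there is no depth.
- camera_info(name): a dict with "camera_matrix" (3x3 intrinsics, pixels), "position" and "attitude" of the camera in the world; the wrist camera has in their place "T_tool_cam" (4x4, takes a point from camera to tool coordinates, whose origin is the TCP and whose axes are the flange's). Camera axes: x right, y down, z forward; pixel columns grow to the right and rows downward; lengths in mm; the calibration is good to about 2 mm. The wrist camera is an equidistant fisheye: a pixel r from the principal point sees the ray r / f radians off the axis. A picture is of the moment at which its call begins: read the wrist's pose just before it. camera_info takes no time and is no camera call.
- sign_off(): hands the job in, once; it reports no verdict.
The state is a dict: "time": time; "joint_positions": joint angles; "qvel": joint speeds; "joint_torque": joint torques, N m; "eef_pos": TCP position; "orientation": TCP orientation; "ft_force": force on the tool from outside, world axes, zero at the start; "torque": the same for the moment, N m; "width": finger opening in mm.
Only numpy, scipy, OpenCV 4.12 (cv2) and the standard library are available. Lean on these libraries where they do the work, as an engineer would, in place of code of your own. Each camera call takes 0.05 s, during which the arm holds its last target. There are 200 camera calls.

## Working session

There is one attempt and no reset: what is moved stays moved. The work goes in short steps, Python scripts to look and compute and a tool call to move; the robot and the scene stay as the last step left them, time stands still between calls to the robot, and variables do not carry over. Pictures are saved under pics/ and viewed, about 8 in all and at most 12, crops included, and the job is handed in when it is done.

Besides the shell and the picture viewer there is one more tool, called after "Emit:" as name(argument=value, ...) on one line, values as JSON. jog_arm: Moves the arm, as the interface text tells. Its arguments: {"type":"object","properties":{"plan":{"type":"array","items":{"type":"array","items":{"type":"number"}}},"newtons":{"type":"number"}},"required":["plan"]}

```bash
mkdir -p pics; cat > h.py <<'E'
from workcell import *
import numpy as np, cv2
from scipy.spatial.transform import Rotation as R
def snap(n,f):
    im=camera(n); cv2.imwrite('pics/'+f,im); return im
E
python3 - <<'E'
from h import *
s=state();print(s)
for n in("scene","side","wrist"):print(n,camera_info(n))
a=snap("scene","a.png");b=snap("side","b.png")
E
```

```text
{'time': 0.0, 'joint_positions': array([-1.22200967e+00,  3.20282883e-01,  1.56571470e+00, -2.82002494e-05,
        1.25737265e+00, -2.00252926e-02]), 'qvel': array([-0.00022366,  0.00064329,  0.00102023, -0.00043084, -0.00140894,
        0.00067972]), 'joint_torque': array([-1.03335726e-03, -4.15521920e+01, -2.34159815e+01,  6.84223558e-07,
        8.13788152e-03, -5.29539676e-06]), 'eef_pos': array([ 207.2140537 , -536.17268362,  403.87330803]), 'orientation': array([-3.08660592e+00, -5.75743342e-01,  4.98203359e-04]), 'ft_force': array([-0.15369699,  0.17410975,  0.18410974]), 'torque': array([ 0.01067207, -0.05183946, -0.03105243]), 'width': 85.38815189493371}
scene {'camera_matrix': array([[366.25470174,   0.        , 257.65029971],
       [  0.        , 366.25470174, 188.9682691 ],
       [  0.        ,   0.        ,   1.        ]]), 'position': array([ 830.32731823, -466.08504126,  589.33982097]), 'attitude': array([-2.25187186, -0.67306666,  0.27603992])}
side {'camera_matrix': array([[385.84451077,   0.        , 253.25569664],
       [  0.        , 385.84451077, 192.10170372],
       [  0.        ,   0.        ,   1.        ]]), 'position': array([238.71020797, 469.12818608, 567.25946335]), 'attitude': array([-0.70856986,  2.54479625, -1.18863508])}
wrist {'camera_matrix': array([[297.31863964,   0.        , 258.43193499],
       [  0.        , 297.31863964, 195.67345341],
       [  0.        ,   0.        ,   1.        ]]), 'T_tool_cam': array([[ 8.43362976e-05, -9.61551390e-01, -2.74625048e-01,
         6.98298418e+01],
       [ 9.99999899e-01, -3.99148384e-05,  4.46850928e-04,
        -1.08419647e-02],
       [-4.40631745e-04, -2.74625058e-01,  9.61551290e-01,
         3.06725470e+01],
       [ 0.00000000e+00,  0.00000000e+00,  0.00000000e+00,
         1.00000000e+00]])}
```

View pics/a.png

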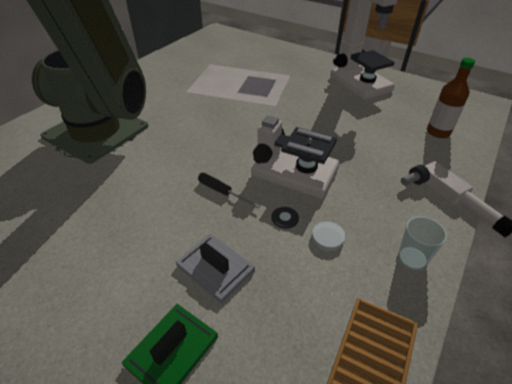

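View pics/b.png

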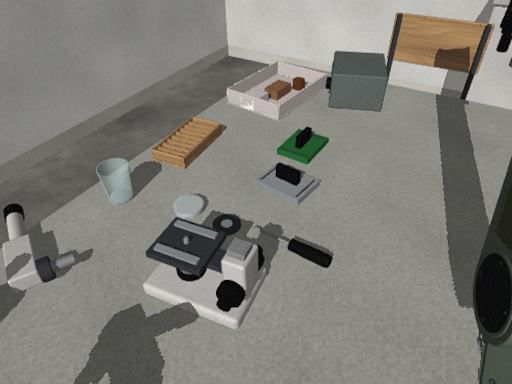

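The scene view shows the headless stand at about (300,150) and the grey plate at (215,265). In the side view they are at (190,250) and (288,180). The green look-alike is farther out. I'll make enlarged crops for exact points.

```bash
python3 - <<'E'
from h import *
a=cv2.imread('pics/a.png');b=cv2.imread('pics/b.png')
def crop(im,x,y,w=100,h=75):
    c=cv2.resize(im[y:y+h,x:x+w],(400,300),interpolation=cv2.INTER_CUBIC)
    c=cv2.convertScaleAbs(c,alpha=1.5,beta=10)
    for k in range(0,w,20): cv2.putText(c,str(x+k),(k*4,10),0,.35,(0,255,255));cv2.line(c,(k*4,12),(k*4,18),(0,255,255))
    for k in range(15,h,15): cv2.putText(c,str(y+k),(6,k*4+4),0,.35,(0,255,255));cv2.line(c,(0,k*4),(5,k*4),(0,255,255))
    return c
o=np.vstack([np.hstack([crop(a,250,112),crop(a,168,228)]),np.hstack([crop(b,140,210),crop(b,240,145)])])
cv2.imwrite('pics/c.png',o)
E
```

```text
(no output)
```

View pics/c.png

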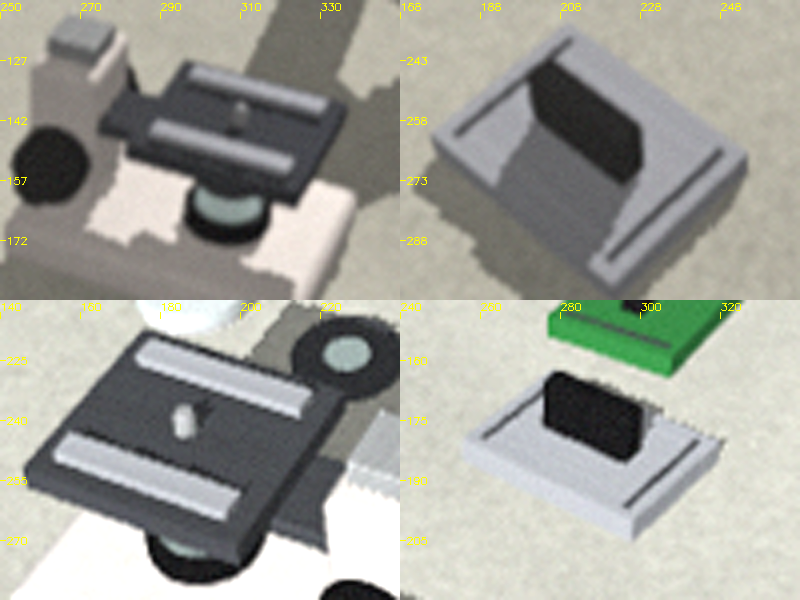

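```bash
cat >> h.py <<'E'
def ray(n,p):
    c=camera_info(n);K=c['camera_matrix'];d=R.from_rotvec(c['attitude']).as_matrix()@np.linalg.inv(K)@[p[0],p[1],1]
    return np.array(c['position']),d/np.linalg.norm(d)
def onz(n,p,z):
    o,d=ray(n,p);return (o+d*(z-o[2])/d[2])
def tri(p,q):
    o1,d1=ray('scene',p);o2,d2=ray('side',q)
    A=np.c_[d1,-d2];t=np.linalg.lstsq(A,o2-o1,rcond=None)[0]
    x,y=o1+t[0]*d1,o2+t[1]*d2;return (x+y)/2,np.linalg.norm(x-y)
E
python3 - <<'E'
from h import *
np.set_printoptions(precision=1,suppress=True)
print('pin',tri((310,137.8),(185.5,237)),onz('scene',(310,137.8),111),onz('side',(185.5,237),111))
for n,P in (('scene',[(297,127.5),(336.3,137.8),(323.8,160.8),(282,150)]),('side',[(175,218.8),(147,252),(199.5,272),(226,236)])):
    q=np.array([onz(n,p,100) for p in P]);print(n,q[:,:2].tolist(),q.mean(0))
# strips z=105 outer edges
def ang(n,p,q,z):
    v=onz(n,q,z)-onz(n,p,z);print(n,'ang',np.degrees(np.arctan2(v[1],v[0])),np.linalg.norm(v))
ang('scene',(250+190/4,112+70/4),(250+328/4,112+102/4),105)
ang('scene',(250+152/4,112+124/4),(250+292/4,112+160/4),105)
ang('side',(140+140/4,210+38/4),(140+312/4,210+98/4),105)
ang('side',(140+58/4,210+138/4),(140+240/4,210+195/4),105)
for n,P in (('scene',[(210,235),(176,263),(215.5,297),(254.8,266.8)]),('side',[(255.5,180),(298,198.8),(320.5,180)])):
    q=np.array([onz(n,p,16) for p in P]);print(n,q[:,:2].round(1).tolist(),q.mean(0), (q[0]+q[2])/2);print(np.linalg.norm(np.diff(q,axis=0),axis=1),[np.degrees(np.arctan2(v[1],v[0])).round(1) for v in np.diff(q,axis=0)])
# slots on plate top
ang('scene',(168+57/4,228+135/4),(168+172/4,228+40/4),16)
ang('scene',(168+208/4,228+260/4),(168+322/4,228+150/4),16)
ang('side',(240+82/4,145+137/4),(240+148/4,145+92/4),16)
ang('side',(240+225/4,145+205/4),(240+298/4,145+142/4),16)
E
```

```text
pin (array([567.8, 157.6, 110.8]), np.float64(0.18270850688177098)) [567.9 157.4 111. ] [567.5 157.7 111. ]
scene [[517.6154896932394, 191.47400328519024], [611.6830356608596, 205.03861614838507], [623.9003438203059, 114.37699507878432], [531.7914743761846, 97.47046202707264]] [571.2 152.1 100. ]
side [[619.5207968883071, 125.2324689859559], [607.6897814240274, 207.82290001382466], [510.26884684400727, 196.57745629329872], [518.5220186731576, 113.72867429292643]] [564.  160.8 100. ]
scene ang 11.067024614430329 81.20954384403613
scene ang 9.931563292118147 79.64865638643317
side ang -174.13071118092194 85.8163808803157
side ang -170.32749016234632 83.13581095407902
scene [[500.6, -125.1], [489.4, -212.5], [594.1, -227.6], [616.8, -138.6]] [ 550.2 -176.    16. ] [ 547.3 -176.4   16. ]
[ 88.2 105.7  91.9] [np.float64(-97.3), np.float64(-8.2), np.float64(75.7)]
side [[611.9, -133.1], [497.1, -123.0], [482.1, -209.3]] [ 530.4 -155.1   16. ] [ 547.  -171.2   16. ]
[115.3  87.6] [np.float64(175.0), np.float64(-99.8)]
scene ang 82.52907862315854 74.688973408897
scene ang 82.70055124465384 75.16937563687132
side ang -101.38488646284823 59.47222443994456
side ang -98.69497797636754 72.66176368434388
```

```bash
cat >> h.py <<'E'
def yaw():
    m=R.from_rotvec(state()['orientation']).as_matrix();return np.degrees(np.arctan2(m[1,0],m[0,0])),m
def go(x,y,z,a):
    s=state();y0,m=yaw();r=(y0-a+180)%360-180
    c,sn=np.cos(np.radians(a)),np.sin(np.radians(a))
    T=np.array([[c,sn,0],[sn,-c,0],[0,0,-1]])
    d=np.array([x,y,z])-s['eef_pos']
    print('t',s['time'],'pos',s['eef_pos'].round(1),'yaw',round(y0,2),'tilt',round(np.degrees(np.arccos(-m[2,2])),2),'F',s['ft_force'].round(1),'w',round(s['width'],1))
    print('roll',np.radians(r).round(4),'shift after roll (tool m)',(T.T@d/1000).round(4),'before roll',(m.T@d/1000).round(4))
E
python3 -c "
from h import *
go(548,-174,300,-7.5)"
```

```text
t 0.1 pos [ 207.2 -536.2  404. ] yaw 21.13 tilt 0.09 F [ 0.4  0.5 -0.2] w 85.0
roll 0.4997 shift after roll (tool m) [ 0.2906 -0.4036  0.104 ] before roll [ 0.4484 -0.2149  0.1043]
```

Emit:
jog_arm(plan=[[-1,0,0,0,0.167],[-1,0,0,0,0.167],[-1,0,0,0,0.167],[-1,0.036,-0.05,0.006,0],[-1,0.036,-0.05,0.006,0],[-1,0.036,-0.05,0.006,0],[-1,0.036,-0.05,0.006,0],[-1,0.036,-0.05,0.006,0],[-1,0.036,-0.05,0.006,0],[-1,0.036,-0.05,0.006,0]])

```text
time: 1.35
eef_pos: [511.3, -226.0, 358.1]
orientation: [-3.127, 0.249, 0.006]
ft_force: [0.0, -0.8, 0.4]
width: 85.6
```

```bash
python3 -c "
from h import *
go(548,-174,300,-7.5)"
```

```text
t 1.35 pos [ 511.3 -226.   358.1] yaw -9.1 tilt 0.33 F [ 0.  -0.8  0.4] w 85.6
roll -0.0279 shift after roll (tool m) [ 0.0296 -0.0563  0.0581] before roll [ 0.0283 -0.0569  0.0582]
```

Emit:
jog_arm(plan=[[-1,0.015,-0.028,0.02,-0.028],[-1,0.014,-0.028,0.02,0],[-1,0,0,0.02,0],[-1,0,0,0,0]])

```text
time: 1.85
eef_pos: [551.4, -168.2, 294.5]
orientation: [-3.13, 0.192, 0.009]
ft_force: [0.2, 0.2, -0.1]
width: 85.8
```

```bash
python3 - <<'E'
from h import *
go(548,-174,300,-7.5)
im=snap('wrist','w1.png')
E
```

```text
t 1.85 pos [ 551.4 -168.2  294.5] yaw -7.0 tilt 0.48 F [ 0.2  0.2 -0.1] w 85.8
roll 0.0087 shift after roll (tool m) [-0.0026  0.0062 -0.0055] before roll [-0.0027  0.0062 -0.0056]
```

View pics/w1.png

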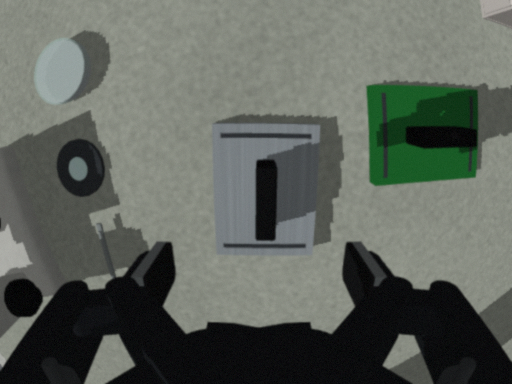

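The wrist view shows the plate at (213–321, 124–254), slots at rows 135 and 245, and the handle from (265,160) to (265,240).

```bash
cat >> h.py <<'E'
def wz(p,z,s=None):
    s=s or state();c=camera_info('wrist');K=c['camera_matrix'];T=np.array(c['T_tool_cam'])
    u=np.array([p[0]-K[0,2],p[1]-K[1,2]])/K[0,0];th=np.linalg.norm(u)
    d=np.r_[u/th*np.sin(th),np.cos(th)]
    m=R.from_rotvec(s['orientation']).as_matrix()
    o=s['eef_pos']+m@T[:3,3];d=m@T[:3,:3]@d
    return o+d*(z-o[2])/d[2]
E
python3 - <<'E'
from h import *
np.set_printoptions(precision=1,suppress=True)
im=cv2.imread('pics/w1.png');g=im.astype(int)
for z,P in((16,[(221,135.5),(311,135.5),(306,245.5),(222,245.5)]),(16,[(213,124),(321,124),(314,254),(217,254)])):
    q=np.array([wz(p,z) for p in P]);print(q[:,:2].tolist(),q.mean(0));d=np.roll(q,-1,0)-q
    print(np.linalg.norm(d,axis=1),np.degrees(np.arctan2(d[:,1],d[:,0])))
m=cv2.inRange(im[150:250,250:290],(0,0,0),(28,28,28));c=max(cv2.findContours(m,0,2)[0],key=cv2.contourArea)
x,y,w,h=cv2.boundingRect(c);print(x+250,y+150,w,h)
P=[(x+250+w/2,y+150),(x+250+w/2,y+150+h)]
print(wz(P[0],50),wz(P[1],50),wz(P[0],20),wz(P[1],20))
E
```

```text
[[605.5509578432226, -141.99482734146164], [596.5929787968787, -217.0310652825356], [496.32589451255194, -204.79099165493358], [505.91249971815427, -127.19437667266189]] [ 551.1 -172.8   16. ]
[ 75.6 101.   78.2 100.7] [-96.8 173.   83.   -8.4]
[[616.1397384987655, -136.64889602717466], [605.5037853598715, -226.54274059944737], [486.2358290071886, -211.89728735619158], [497.5715380070942, -120.92409382641773]] [ 551.4 -174.    16. ]
[ 90.5 120.2  91.7 119.6] [-96.7 173.   82.9  -7.6]
257 160 20 80
[ 585.6 -177.6   50. ] [ 522.3 -170.3   50. ] [ 580.6 -177.7   20. ] [ 508.6 -169.4   20. ]
```

Emit:
jog_arm(plan=[[-1,0,0.005,0.03,0],[-1,0,0,0.03,0],[-1,0,0,0.025,0],[-1,0,0,0.01,0],[-1,0,0,0,0]])

```text
time: 2.52
eef_pos: [552.8, -176.2, 204.2]
orientation: [-3.133, 0.199, -0.013]
ft_force: [0.5, -0.5, 0.9]
width: 85.0
```

```bash
python3 -c "
from h import *
go(551.3,-173.5,194,-7.1)"
```

```text
t 2.525 pos [ 552.8 -176.2  204.2] yaw -7.25 tilt 0.48 F [ 0.5 -0.5  0.9] w 85.0
roll -0.0026 shift after roll (tool m) [-0.0018 -0.0025  0.0102] before roll [-0.0019 -0.0025  0.0102]
```

Emit:
jog_arm(plan=[[-1,-0.002,-0.002,0.01,0],[-1,0,0,0,0],[0.3,0,0,0,0],[1,0,0,0,0],[1,0,0,0,0],[1,0,0,0,0],[1,0,0,0,0],[1,0,0,0,0]], newtons=60)

```text
time: 3.52
eef_pos: [552.1, -174.2, 197.1]
orientation: [-3.134, 0.199, -0.022]
ft_force: [0.3, 0.9, 1.3]
width: 14.9
```

```bash
python3 -c "
from h import *
go(551.3,-173.5,194,-7.1)"
```

```text
t 3.525 pos [ 552.1 -174.2  197.1] yaw -7.26 tilt 0.82 F [0.3 0.9 1.3] w 14.9
roll -0.0029 shift after roll (tool m) [-0.0009 -0.0005  0.0031] before roll [-0.001  -0.0005  0.0031]
```

Emit:
jog_arm(plan=[[1,0,0,-0.01,0],[1,0,0,-0.045,0],[1,0,0,-0.045,0],[1,0,0,-0.045,-0.13],[1,0.01,-0.045,-0.005,-0.13],[1,0.01,-0.045,0,0],[1,0.01,-0.045,0,0],[1,0,0,0,0]], newtons=100)

```text
time: 4.53
eef_pos: [565.6, -34.1, 352.2]
orientation: [-3.132, -0.218, -0.013]
ft_force: [-0.4, -0.2, -2.7]
width: 14.0
```

```bash
python3 - <<'E'
from h import *
go(588,160,330,8.5)
s=state();np.save('w2.npy',np.r_[s['eef_pos'],s['orientation']])
im=snap('wrist','w2.png')
E
```

```text
t 4.525 pos [565.6 -34.1 352.2] yaw 7.97 tilt 0.5 F [-0.4 -0.2 -2.7] w 14.0
roll -0.0093 shift after roll (tool m) [ 0.0509 -0.1886  0.0222] before roll [ 0.0489 -0.1891  0.0229]
```

View pics/w2.png

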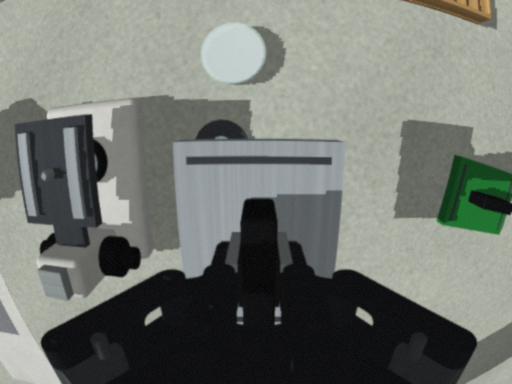

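```bash
python3 - <<'E'
from h import *
im=cv2.imread('pics/w2.png')
c=cv2.convertScaleAbs(cv2.resize(im[105:235,5:115],None,fx=4.5,fy=4.5,interpolation=cv2.INTER_CUBIC),alpha=1.6,beta=10)
for k in range(0,110,10): cv2.putText(c,str(5+k),(int(k*4.5),10),0,.35,(0,255,255));cv2.line(c,(int(k*4.5),12),(int(k*4.5),18),(0,255,255))
for k in range(10,130,10): cv2.putText(c,str(105+k),(6,int(k*4.5)+4),0,.35,(0,255,255))
cv2.imwrite('pics/d.png',c)
E
```

```text
(no output)
```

View pics/d.png

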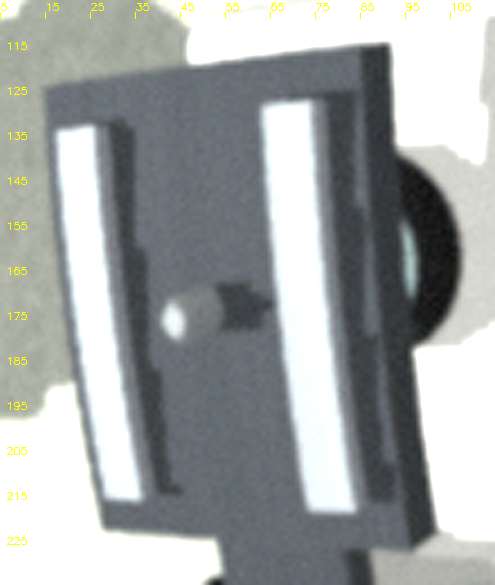

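```bash
python3 - <<'E'
from h import *
np.set_printoptions(precision=1,suppress=True)
v=np.load('w2.npy');s=dict(eef_pos=v[:3],orientation=v[3:])
f=lambda P:[(5+x/4.5,105+y/4.5) for x,y in P]
def quad(P,z):
    q=np.array([wz(p,z,s) for p in P]);d=np.roll(q,-1,0)-q
    print('c',q.mean(0),'len',np.linalg.norm(d,axis=1),'ang',np.degrees(np.arctan2(d[:,1],d[:,0])))
print('pin',wz(f([(174,322)])[0],111,s))
quad(f([(55,127),(97,125),(145,498),(104,500)]),105)
quad(f([(260,102),(313,100),(357,510),(308,512)]),105)
quad(f([(44,88),(360,47),(410,548),(103,528)]),100)
m=R.from_rotvec(v[3:]).as_matrix()
for P,w in (([(174,141),(344,141)],'corner'),([(187,160.5),(332,160.5)],'slot')):
    q=np.array([m.T@(wz(p,v[2]-197+16,s)-v[:3]) for p in P]);print(w,q,'ang',np.degrees(np.arctan2(*(q[1]-q[0])[:2])))
E
```

```text
pin [568.2 157.8 111. ]
c [564.7 187.3 105. ] len [13.6 79.5 13.8 81.4] ang [ -85.9 -172.9  101.7    7. ]
c [572.3 128.1 105. ] len [13.1 79.6 12.7 81.2] ang [ -85.5 -172.7  101.6    7.5]
c [568.4 157.7 100. ] len [89.  98.1 88.9 98.7] ang [ -82.9 -172.7   97.5    7.4]
corner [[ 56.3 -43.9 181.6]
 [ 56.4  44.5 181.4]] ang 0.022127499304471047
slot [[ 45.9 -37.3 181.5]
 [ 45.9  38.4 181.4]] ang 0.027258942099910533
```

```bash
cat >> h.py <<'E'
B=np.array([-3.0,0.4,197.])
def bore(dx,z,a=7.3,pin=(568.1,157.7)):
    s=state();y0,m=yaw();b=s['eef_pos']+m@B
    ca,sa=np.cos(np.radians(a)),np.sin(np.radians(a))
    t=np.array([pin[0]+dx*ca,pin[1]+dx*sa,z]);e=b-np.array([*pin,0])
    print('t',s['time'],'pos',s['eef_pos'].round(1),'yaw',round(y0,2),'tilt',(np.degrees(m[:2,2])).round(2),'F',s['ft_force'].round(1),'w',round(s['width'],1))
    print('bore rel pin (stand x,y,z)',np.round([e[0]*ca+e[1]*sa,-e[0]*sa+e[1]*ca,e[2]],1),'roll',np.radians(y0-a).round(3),'shift',(m.T@(t-b)/1000).round(4))
E
python3 - <<'E'
from h import *
m=R.from_rotvec([-3.134,0.199,-0.022]).as_matrix();print(m.T@(np.array([551.2,-173.5,0])-[552.1,-174.2,197.1]),m[:,2])
bore(20,135)
E
```

```text
[-3.72213675e+00 -1.68737947e-01  1.97068078e+02] [ 1.40587901e-02  3.13685406e-04 -9.99901121e-01]
t 4.575 pos [565.5 -35.4 352.2] yaw 7.9 tilt [0.48 0.08] F [ 0.4 -0.4 -3.3] w 14.2
bore rel pin (stand x,y,z) [ -28.4 -191.6  155.2] roll 0.01 shift [ 0.0503 -0.191   0.0207]
```

Emit:
jog_arm(plan=[[1,0.02,-0.03,0,0.01],[1,0.02,-0.04,0,0],[1,0.01,-0.04,0,0],[1,0,-0.04,0,0],[1,0,-0.035,0.01,0],[1,0,0,0,0]])

```text
time: 5.32
eef_pos: [593.1, 152.5, 340.7]
orientation: [3.133, 0.186, 0.007]
ft_force: [1.0, -0.1, -3.6]
width: 14.6
```

```bash
sed -i 's/^B=.*/B=np.array([-3.9,0.1,197.])/' h.py; python3 -c "
from h import *
bore(20,118)"
```

```text
t 5.325 pos [593.1 152.5 340.7] yaw 6.8 tilt [ 0.26 -0.19] F [ 1.  -0.1 -3.6] w 14.6
bore rel pin (stand x,y,z) [ 21.1  -9.1 143.6] roll -0.009 shift [-0.0013 -0.0092  0.0256]
```

Emit:
jog_arm(plan=[[1,0,-0.009,0.01,-0.009],[1,0,0,0.012,0],[1,0,0,0,0],[1,0,0,0,0]])

```text
time: 5.82
eef_pos: [592.7, 158.1, 316.7]
orientation: [3.13, 0.195, 0.005]
ft_force: [0.7, -0.4, -3.0]
width: 14.3
```

```bash
python3 -c "
from h import *
bore(20,111)"
```

```text
t 5.825 pos [592.7 158.1 316.7] yaw 7.13 tilt [ 0.19 -0.3 ] F [ 0.7 -0.4 -3. ] w 14.3
bore rel pin (stand x,y,z) [ 21.1  -4.  119.7] roll -0.003 shift [-0.0011 -0.004   0.0086]
```

Emit:
jog_arm(plan=[[1,0,-0.004,0.003,-0.003],[1,0,0,0.002,0],[1,0,0,0.002,0],[1,0,0,0.001,0]])

```text
time: 6.32
eef_pos: [592.5, 161.8, 308.9]
orientation: [3.13, 0.199, 0.007]
ft_force: [0.4, -0.6, -3.1]
width: 14.8
```

```bash
python3 -c "
from h import *
bore(20,111)"
```

```text
t 6.325 pos [592.5 161.8 308.9] yaw 7.27 tilt [ 0.28 -0.28] F [ 0.4 -0.6 -3.1] w 14.8
bore rel pin (stand x,y,z) [ 21.7  -0.2 111.9] roll -0.001 shift [-0.0017 -0.0002  0.0009]
```

Emit:
jog_arm(plan=[[1,0,0,0.001,0],[1,0,0,0.001,0],[1,0,0,0.001,0]])

```text
time: 6.7
eef_pos: [592.5, 161.8, 307.7]
orientation: [3.13, 0.199, 0.009]
ft_force: [-1.9, -0.9, 4.7]
width: 14.2
```

```bash
python3 -c "
from h import *
bore(20,111)"
```

```text
t 6.7 pos [592.5 161.8 307.7] yaw 7.28 tilt [ 0.36 -0.27] F [-1.9 -0.9  4.7] w 14.2
bore rel pin (stand x,y,z) [ 21.9  -0.2 110.7] roll -0.0 shift [-0.0019 -0.0001 -0.0003]
```

Contact is confirmed at 110.7 mm, with the bore about 22 mm short of the pin and about 8 N of force. Next I slide it toward the limb.

Emit:
jog_arm(plan=[[1,-0.003,0,0.0005,0],[1,-0.003,0,0.0005,0],[1,-0.003,0,0.0005,0],[1,-0.003,0,0.0005,0]])

```text
time: 7.2
eef_pos: [582.8, 160.7, 308.1]
orientation: [3.132, 0.199, 0.031]
ft_force: [3.8, 0.0, 3.1]
width: 14.1
```

```bash
python3 -c "
from h import *
bore(0,111)"
```

```text
t 7.2 pos [582.8 160.7 308.1] yaw 7.28 tilt [ 1.16 -0.1 ] F [3.8 0.  3.1] w 14.1
bore rel pin (stand x,y,z) [ 15.    0.2 111.1] roll -0.0 shift [-0.015   0.0002 -0.0002]
```

Emit:
jog_arm(plan=[[1,-0.003,0,0,0],[1,-0.003,0,0.0003,0],[1,-0.003,0,0.0003,0],[1,-0.002,0,0.0003,0]])

```text
time: 7.7
eef_pos: [570.8, 159.2, 306.7]
orientation: [3.132, 0.199, 0.029]
ft_force: [-0.2, 0.2, -3.0]
width: 14.7
```

```bash
python3 -c "
from h import *
bore(0,111)"
```

```text
t 7.7 pos [570.8 159.2 306.7] yaw 7.28 tilt [ 1.08 -0.1 ] F [-0.2  0.2 -3. ] w 14.7
bore rel pin (stand x,y,z) [  2.6   0.2 109.7] roll -0.0 shift [-0.0025  0.0002 -0.0014]
```

Emit:
jog_arm(plan=[[1,-0.002,0,0.0005,0],[1,-0.001,0,0.001,0],[1,0,0,0.0015,0],[1,0,0,0.0015,0]])

```text
time: 8.2
eef_pos: [567.7, 159.0, 301.3]
orientation: [3.133, 0.199, 0.029]
ft_force: [-0.2, 0.5, 5.2]
width: 14.3
```

```bash
python3 -c "
from h import *
bore(0,105)"
```

```text
t 8.2 pos [567.7 159.  301.3] yaw 7.28 tilt [ 1.07 -0.08] F [-0.2  0.5  5.2] w 14.3
bore rel pin (stand x,y,z) [ -0.6   0.5 104.2] roll -0.0 shift [ 0.0006  0.0005 -0.0007]
```

Emit:
jog_arm(plan=[[1,0,0,0.002,0],[1,0,0,0.002,0],[1,0,0,0.002,0]])

```text
time: 8.57
eef_pos: [567.6, 158.9, 298.4]
orientation: [3.133, 0.199, 0.031]
ft_force: [-0.2, -0.1, 9.6]
width: 14.3
```

```bash
python3 -c "
from h import *
bore(0,100)"
```

```text
t 8.575 pos [567.6 158.9 298.4] yaw 7.27 tilt [ 1.13 -0.05] F [-0.2 -0.1  9.6] w 14.3
bore rel pin (stand x,y,z) [ -0.5   0.5 101.3] roll -0.001 shift [0.0005 0.0005 0.0013]
```

Emit:
jog_arm(plan=[[1,0,0,0.002,0],[1,0,0,0.002,0],[1,0,0,0.002,0]])

```text
time: 8.95
eef_pos: [567.3, 158.7, 297.3]
orientation: [3.134, 0.199, 0.034]
ft_force: [-0.7, -0.5, 13.3]
width: 14.5
```

```bash
python3 -c "
from h import *
bore(0,100)
print(state()['torque'])"
```

```text
t 8.95 pos [567.3 158.7 297.3] yaw 7.26 tilt [ 1.23 -0.  ] F [-0.7 -0.5 13.3] w 14.5
bore rel pin (stand x,y,z) [ -0.4   0.5 100.3] roll -0.001 shift [0.0004 0.0005 0.0003]
[ 0.09714175  0.45493344 -0.01481046]
```

Emit:
jog_arm(plan=[[1,0,0,0.002,0],[1,0,0,0.003,0],[1,0,0,0.003,0]])

```text
time: 9.32
eef_pos: [566.9, 158.5, 297.2]
orientation: [3.135, 0.199, 0.039]
ft_force: [-2.3, -1.2, 17.4]
width: 14.5
```

```bash
python3 - <<'E'
from h import *
bore(0,100)
print(state()['torque'])
a=snap('scene','e1.png');b=snap('side','e2.png')
f=lambda im,x,y:cv2.convertScaleAbs(cv2.resize(im[y:y+110,x:x+80],(400,550),interpolation=cv2.INTER_CUBIC),alpha=1.5,beta=10)
cv2.imwrite('pics/e.png',np.hstack([f(a,265,90),f(b,150,175)]))
E
```

```text
t 9.325 pos [566.9 158.5 297.2] yaw 7.25 tilt [1.41 0.06] F [-2.3 -1.2 17.4] w 14.5
bore rel pin (stand x,y,z) [ -0.2   0.4 100.1] roll -0.001 shift [0.0002 0.0004 0.0002]
[-0.05098225  0.99745574  0.07672728]
```

View pics/e.png

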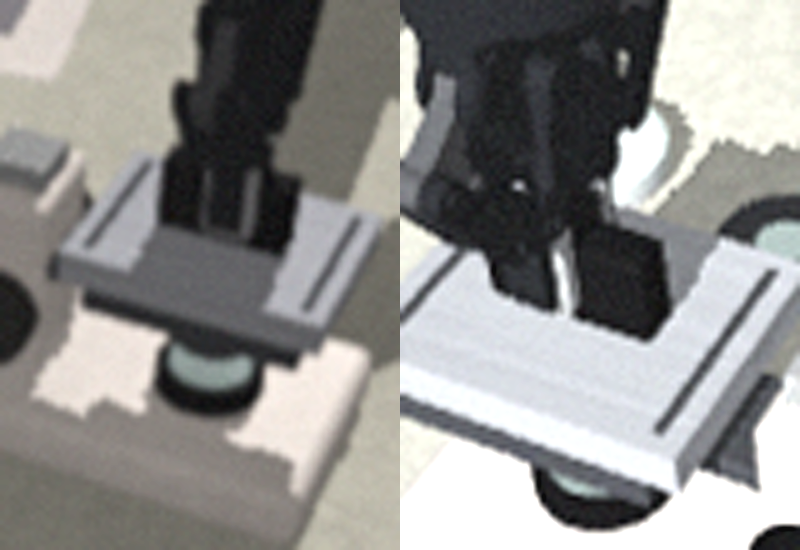

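Emit:
jog_arm(plan=[[1,0,0,0.001,0],[1,0,0,0.001,0],[1,0,0,0.001,0]], newtons=25)

```text
time: 9.8
eef_pos: [566.4, 158.4, 297.5]
orientation: [3.135, 0.199, 0.041]
ft_force: [1.0, -0.1, 8.0]
width: 14.3
```

```bash
python3 -c "
from h import *
bore(0,100)
print(state()['torque'])"
```

```text
t 9.8 pos [566.4 158.4 297.5] yaw 7.26 tilt [1.48 0.09] F [ 1.  -0.1  8. ] w 14.3
bore rel pin (stand x,y,z) [ -0.4   0.4 100.5] roll -0.001 shift [0.0004 0.0004 0.0005]
[0.00631871 0.18724124 0.05660555]
```

Emit:
jog_arm(plan=[[1,0,0,0.003,0],[1,0,0,0.004,0],[1,0,0,0.004,0]])

```text
time: 10.18
eef_pos: [566.1, 158.2, 297.1]
orientation: [-3.134, -0.199, -0.046]
ft_force: [-3.9, -1.3, 24.1]
width: 14.1
```

```bash
python3 -c "
from h import *
bore(0,100)
print(state()['torque'])"
```

```text
t 10.175 pos [566.1 158.2 297.1] yaw 7.25 tilt [1.68 0.16] F [-3.9 -1.3 24.1] w 14.1
bore rel pin (stand x,y,z) [  0.    0.5 100.1] roll -0.001 shift [-0.      0.0005  0.0001]
[-0.16953623  1.48332733  0.05286092]
```

Emit:
jog_arm(plan=[[1,0,0,-0.003,0],[1,0,0,-0.002,0],[1,0,0,0,0],[0.4,0,0,0,0],[0.4,0,0,0,0],[0.4,0,0,0,0]])

```text
time: 10.92
eef_pos: [564.2, 157.7, 300.3]
orientation: [3.135, 0.199, 0.034]
ft_force: [-0.8, -0.4, 0.0]
width: 25.9
```

```bash
python3 -c "
from h import *
bore(0,105)
print(state()['torque'])"
```

```text
t 10.925 pos [564.2 157.7 300.3] yaw 7.25 tilt [1.23 0.04] F [-0.8 -0.4  0. ] w 25.9
bore rel pin (stand x,y,z) [ -3.5   0.  103.3] roll -0.001 shift [ 0.0036  0.     -0.0017]
[0.04907825 0.03327788 0.0112148 ]
```

Emit:
jog_arm(plan=[[0.4,0.003,0,0.001,0],[0.4,0,0,0,0],[1,0,0,0,0],[1,0,0,0,0],[1,0,0,0,0],[1,0,0,0,0]], newtons=60)

```text
time: 11.68
eef_pos: [567.2, 158.2, 299.1]
orientation: [3.134, 0.198, 0.032]
ft_force: [0.7, 0.7, 0.3]
width: 14.9
```

```bash
python3 -c "
from h import *
bore(0,105)
print(state()['torque'])"
```

```text
t 11.675 pos [567.2 158.2 299.1] yaw 7.25 tilt [1.16 0.04] F [0.7 0.7 0.3] w 14.9
bore rel pin (stand x,y,z) [-8.00e-01  1.00e-01  1.02e+02] roll -0.001 shift [ 0.0008  0.0001 -0.0029]
[ 0.0043769   0.05204329 -0.03561417]
```

Emit:
jog_arm(plan=[[1,0,0,0.002,0],[1,0,0,0.002,0],[1,0,0,0.002,0],[1,0,0,0.002,0]])

```text
time: 12.18
eef_pos: [567.0, 158.1, 294.0]
orientation: [3.135, 0.198, 0.034]
ft_force: [-4.2, -0.8, 14.0]
width: 15.2
```

```bash
sed -i 's/^B=.*/B=np.array([-3.9,0.1,194.1])/' h.py; python3 -c "
from h import *
bore(0,100)
print(state()['torque'])"
```

```text
t 12.175 pos [567.  158.1 294. ] yaw 7.25 tilt [1.24 0.06] F [-4.2 -0.8 14. ] w 15.2
bore rel pin (stand x,y,z) [-0.7  0.1 99.9] roll -0.001 shift [ 0.0007  0.0001 -0.0001]
[-0.22701528  0.80673164 -0.06905249]
```

Emit:
jog_arm(plan=[[1,-0.0003,0,0.003,0],[1,0,0,0.003,0]], newtons=80)

```text
time: 12.42
eef_pos: [566.6, 158.0, 294.0]
orientation: [-3.135, -0.199, -0.039]
ft_force: [-6.6, -0.3, 18.7]
width: 14.8
```

```bash
python3 - <<'E'
from h import *
bore(0,100)
print(state()['torque'])
a=snap('scene','g1.png');b=snap('side','g2.png');bore(0,100)
print(state()['torque'])
f=lambda im,x,y:cv2.convertScaleAbs(cv2.resize(im[y:y+110,x:x+80],(400,550),interpolation=cv2.INTER_CUBIC),alpha=1.5,beta=10)
cv2.imwrite('pics/g.png',np.hstack([f(a,265,90),f(b,140,175)]))
# bystander change since the start
for p,q in(('a','g1'),('b','g2')):
    d=cv2.absdiff(cv2.imread(f'pics/{p}.png'),cv2.imread(f'pics/{q}.png'));print([i for i in (d.max(2)[::1]>40).sum(1).reshape(12,32).sum(1)])
E
```

```text
t 12.425 pos [566.6 158.  294. ] yaw 7.25 tilt [1.42 0.09] F [-6.6 -0.3 18.7] w 14.8
bore rel pin (stand x,y,z) [-0.6  0.1 99.9] roll -0.001 shift [ 0.0006  0.0001 -0.0001]
[-0.3083606   1.23454663  0.00657461]
t 12.525 pos [566.5 158.  294. ] yaw 7.26 tilt [1.43 0.09] F [-5.5 -1.2 18. ] w 15.0
bore rel pin (stand x,y,z) [-0.6  0.1 99.9] roll -0.001 shift [ 0.0006  0.0001 -0.0001]
[-3.31800457e-01  1.19835428e+00  8.33173118e-04]
[np.int64(1712), np.int64(1274), np.int64(1659), np.int64(1516), np.int64(849), np.int64(872), np.int64(542), np.int64(1255), np.int64(2438), np.int64(2288), np.int64(1327), np.int64(1410)]
[np.int64(1891), np.int64(2666), np.int64(2656), np.int64(4788), np.int64(3458), np.int64(4004), np.int64(3105), np.int64(2937), np.int64(2246), np.int64(1320), np.int64(500), np.int64(0)]
```

View pics/g.png

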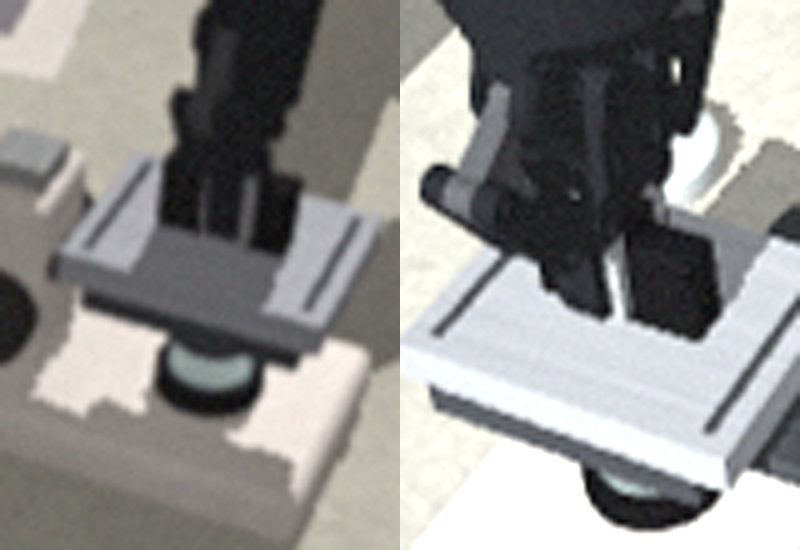

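View pics/g1.png

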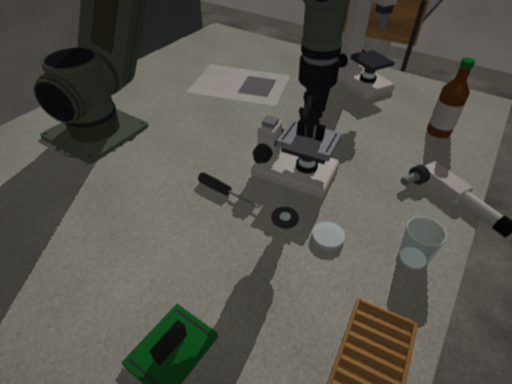

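The plate lies flat on the stage, the push is centred (about 5 mm from the plate's centre), and the bystanders haven't moved. Handing in.

```bash
python3 -c "
from h import *
bore(0,100);print(sign_off())"
```

```text
t 12.525 pos [566.5 158.  294. ] yaw 7.26 tilt [1.43 0.09] F [-5.5 -1.2 18. ] w 15.0
bore rel pin (stand x,y,z) [-0.6  0.1 99.9] roll -0.001 shift [ 0.0006  0.0001 -0.0001]
the job is handed in; nothing more can be done
None
```

The plate is back on the headless microscope, pressed fully home and still held down by the gripper. I handed the job in at 12.5 s.

**What I did:**
- I lifted the plate by its handle and touched it down on the pin tip, underside at 110.7 mm, with the bore about 22 mm short of the pin on the open-front side.
- I slid it toward the limb until the bore dropped over the pin.
- The first press got it down, but the moment at the wrist suggested the plate was loaded near its limb-side edge. I opened the gripper for a moment so the plate could level itself on the springs. Then I gripped it again and pressed it home.

**Last checks:**
- **Height:** the underside came to 99.9 mm. After re-gripping, the tool travelled 5.1 mm and then stopped hard.
- **Push:** the wrist force is about 18 N upward. The push is centred within about 5 mm of the plate's middle.
- **Alignment:** the tool's yaw, which the plate follows, is 7.26° against a measured 7.3° for the foot.
- **Position:** the bore is within 0.6 mm of the pin.
- **Other objects:** the screwdriver, disc, dish and green plate look unmoved in the scene view.

**What did not agree:**
- The tool leans about 1.4°, of which about 0.3° built up after the re-grip.
- About 6 N of sideways load remains, probably on the pin.
- The images are too coarse to confirm flatness better than about 1 mm, so that rests on the travel and force readings.
- My before/after picture comparison was swamped by the arm and its shadow, so I checked the other objects by eye only.

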